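# Zero the blue tally counter

### The job

Set the desk tally counter with the blue wheel back to zero: with a fingertip, gently flick the lugs on the wheel's edge clockwise (seen from above), click by click, until the orange dot has clicked in at the white pointer, and do not run past it. Only push with the fingers: do not lift the counter or shove it out of place, and leave the green counter, the chess rooks and the glue stick where they are.

Things in the scene. Friction and masses are not known exactly. Their poses are not given: they have to be found in the camera images.
- tally_blue: Tally counter with the blue wheel, loose on a rubber foot, 0.95 kg, 132 mm across, 59 mm tall. Origin: centre of its underside, on the wheel's upright axis; z up; the white pointer looks along its -x (roughly to the robot). Grey base 106 mm across up to 30 mm high; above it a flat wheel, disc 98 mm across, 33 to 49 mm above the desk; in its middle a fixed dark cap 43 mm across, up to 59 mm.
- tally_blue_axis (a point): Centre of the blue wheel, on its axis at mid-height of the lugs (41 mm). Eight straight radial lugs, 9 mm wide, 45 degrees apart, reach from 49 to 66 mm from the axis, 34 to 48 mm above the desk. The gaps between them, about 36 mm wide at 58 mm from the axis, are open above and outward. Midway between lugs lie the marks: seven white ticks, one orange dot.
- tally_blue_wheel (a joint): Turn of the blue wheel, rad, growing clockwise seen from above. 0: orange dot at the pointer, which is zero. One click is 0.785 (8 a turn): a spring catch draws the wheel to the nearest multiple of 0.785 when let go; 1 to 2 N at the lugs moves it on. It starts 1 to 4 clicks short (about -0.79 to -3.14), rarely balanced half-way between two clicks; a stop keeps it above -3.46.
- tally_blue_lug (a point): Point on the first lug clockwise of the orange dot, 58 mm from the axis, at mid-height (41 mm above the desk); the middle of its 9 mm width. It turns with the wheel.
- tally_blue_mark (a point): Middle of the orange dot (13 mm across) on top of the blue wheel, 40.5 mm from the axis, 49 mm above the desk, midway between two lugs.
- tally_blue_pointer (a point): Tip of the white pointer on the blue counter's fixed cap, 34 mm from the axis, 55 mm above the desk, on the counter's -x side.
- tally_green: The other tally counter, the same but with a green wheel, to be left alone. Origin: centre of its underside.
- tally_green_wheel: The green wheel, turning on the green counter; to be left alone. Origin as the green counter's.
- tally_green_mark (a point): Middle of the orange dot on the green wheel, 40.5 mm from the axis.
- rook_red: Red chess rook, 74 mm across, 67 mm tall, loose; origin under its middle. Leave it.
- rook_white: White chess rook, 74 mm across, 67 mm tall, loose; origin under its middle. Leave it.
- glue_stick: White glue stick with a green cap, 20 x 91 x 20 mm, lying loose; origin under its middle. Leave it.
Not all that is in view belongs to the job. Of the things that look like the tally_blue, the middle-sized one is meant.

How it is judged:
By the outcome, as a careful person would: the job done as asked, in the order asked, and still so for the second after the job is handed in, with the robot touching nothing.
It also fails if it takes over 58 s, if anything falls off the work surface, if the arm or the gripper's body presses on something with over 40 N, if the wrist force passes 120 N, or if a joint passes its speed limit or range.

### The arm

A 6-joint arm with a two-finger parallel gripper is mounted at the origin on a cart in front of the work surface, level with it; the furniture and walls round the work are solid. World frame = base frame: x ahead of the robot, y to its left, z up, the work surface at z = 0. Lengths are in mm, angles in rad, forces in N, time in s.
With the tool pointing down it reaches from about 300 to 775 mm from the base axis. Payload 14.6 kg.
Tool frame: the origin (TCP) lies between the finger pads; the fingertips stand 25 mm ahead of it and the grasp point (between the pads) lies 6 mm ahead of it; z points along the fingers, y is the line along which they close (so a half turn about z gives the same grasp; the last joint's range is limited). The gripper opens to 94 mm and grips with 3 to 60 N. Pads are 16 mm wide; open, the fingers measure 119 mm over their backs; the gripper's body (75 mm by 177 mm) begins 78 mm behind the grasp point.
Start: joints at [1.067, 0.3, 1.521, -0, 1.321, -0.067], TCP at [232.669, 498.352, 230.446] pointing down, gripper open.
Joint ranges: [-3.03, 3.03], [-0.79, 2.21], [0.23, 2.52], [-1.04, 4.18], [0, 3.07], [-2.55, 2.55]. Speed limits (rad/s): [2.22, 2.22, 2.57, 3.14, 3.14, 3.14].

### API

Orientations are given as [roll, pitch, yaw] about the fixed x, y, z axes, in that order (R = Rz(yaw) Ry(pitch) Rx(roll)).
In Python, from cell import manip gives the robot as it stands. The module is installed in compiled form; this text tells all that it offers.
- The arm moves only by the tool step_arm, never from a script. Its argument "series" is one flat list of numbers, 5 for each row, row after row: the shift along the world's x, y, z in mm, then the turn about the world's z in rad, then the closure, from 0 (fully open) to 1 (shut). In form: [dx, dy, dz, spin, jaw, dx, dy, dz, spin, jaw, ...]. A call has 1 to 20 rows; each row shifts and turns the commanded pose from where the row before left it; what a row does not reach is not made up. A row lasts 1/8 s, in which the tool goes at most 62.5 mm and 10.7 degrees, less where a joint would pass 70% of its speed; a pose out of reach is approached as far as the arm can. A call is refused whole if a number of a shift passes 62.5 or a number of a turn 0.188, either way. A call with a gripper value outside its range is refused whole. The fingers move at their own pace and stop on an object; "squeeze" is the grip in N (left out, the last holds). Time passes only in rows, so rows that do not move let the fingers close. It gives the time, the measured TCP pose, the force, the opening and the grip force at its end, in the units of the state.
- manip.read_state(): the state, without advancing time (a new reading comes with each control period).
- manip.camera(name): name is "side" or "top"; returns (picture, depth): 420x560x3 uint8, blue, green, red; 420x560 float32, mm along the optical axis (not along the pixel's ray), 0 where there is no reading.
- manip.camera_info(name): a dict with "fovy" (degrees; the focal length in pixels is half the picture's height over the tangent of half this angle, whatever the lens; pixels are square), "cx", "cy" (the principal point, pixels), "eye" and "orientation" of the camera in the world. Camera axes: x right, y down, z forward; pixel columns grow to the right and rows downward; lengths in mm; the calibration is good to about 2 mm. A picture is of the moment at which its call begins. camera_info takes no time and is no camera call.
- manip.sign_off(): hands the job in; it is judged then, once.
The state is a dict: "clock": time; "joints": joint angles; "qd": joint speeds; "effort": joint torques, N m; "eef_pos": TCP position; "eef_rot": TCP orientation; "wrist_force": force on the tool from outside, world axes, zero at the start; "moment": the same for the moment, N m; "finger_gap": finger opening in mm; "finger_force": force on a finger pad.
Only numpy, scipy, OpenCV 4.12 (cv2) and the standard library are available. Lean on these libraries where they do the work, as an engineer would, in place of code of your own. Each camera call takes 0.05 s, during which the arm holds its last target. There are 200 camera calls.

## Working session

There is one attempt and no reset: what is moved stays moved. The work goes in short steps, Python scripts to look and compute and a tool call to move; the robot and the scene stay as the last step left them, time stands still between calls to the robot, and variables do not carry over. Pictures are saved under pics/ and viewed, at most 10 in all, crops included, and the job is handed in when it is done.

Besides the shell and the picture viewer there is one more tool, called after ">>>" by a JSON object that holds its "name" and its "arguments". step_arm: Moves the arm, as the interface text tells. Its arguments: {"type":"object","properties":{"series":{"type":"array"},"squeeze":{"type":"number"}},"required":["series"]}

```bash
mkdir -p pics; cat > h.py <<'E'
import numpy as np, cv2
from scipy.spatial.transform import Rotation as R
from cell import manip
def info(n):
    i=manip.camera_info(n); f=210/np.tan(np.radians(i['fovy'])/2)
    o=np.array(i['orientation'],float)
    M=o if o.shape==(3,3) else R.from_euler('xyz',o).as_matrix()
    return f,i['cx'],i['cy'],np.array(i['eye'],float),M
def at_z(n,u,v,z):
    f,cx,cy,e,M=info(n); d=M@np.array([(u-cx)/f,(v-cy)/f,1]); return e+d*(z-e[2])/d[2]
def px(n,p):
    f,cx,cy,e,M=info(n); q=M.T@(np.array(p)-e); return f*q[0]/q[2]+cx,f*q[1]/q[2]+cy
E
python3 - <<'E'
from h import *
for n in('top','side'):
    print(manip.camera_info(n)); p,d=manip.camera(n); cv2.imwrite(f'pics/{n}0.png',p); np.save(f'{n}0.npy',d)
print(manip.read_state())
E
```

```text
{'fovy': 53.070800991368195, 'cx': 271.8561298420847, 'cy': 214.00699119006396, 'eye': array([ 526.10708975, -266.48574545,  895.41613706]), 'orientation': array([-3.09346726,  0.00944773, -1.59620451])}
{'fovy': 54.356434798627824, 'cx': 282.83794666768046, 'cy': 211.52717758800134, 'eye': array([ 228.94997287, -934.40993901,  499.71823044]), 'orientation': array([-2.09480782, -0.02446359, -0.47254412])}
{'clock': 0.1, 'joints': array([ 1.06740156e+00,  3.00418105e-01,  1.52147754e+00,  7.19748468e-06,
        1.32071706e+00, -6.65826810e-02]), 'qd': array([-4.63559733e-04, -1.14711951e-03, -1.48146507e-03, -1.87325198e-04,
        7.37408731e-06,  5.12614903e-04]), 'effort': array([ 2.49560166e-03, -5.32638717e+01, -3.53284192e+01,  7.10126921e-02,
        2.33927235e-02, -5.76605294e-05]), 'eef_pos': array([232.57599891, 498.18755955, 229.95918867]), 'eef_rot': array([-3.14057532e+00, -7.48239927e-05,  2.70477875e+00]), 'wrist_force': array([-0.1786194 , -0.39494617,  0.0941774 ]), 'moment': array([-0.04286469,  0.01810889,  0.06087803]), 'finger_force': 0.0, 'finger_gap': 94.18891805056111}
```

View pics/top0.png

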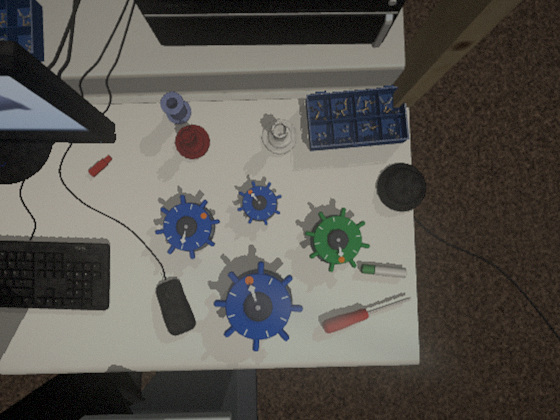

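View pics/side0.png

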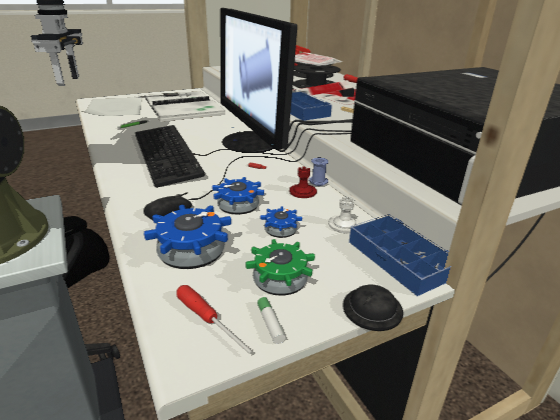

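Blue counters in the top view are at (187,226), (260,202) small and (258,305) large. The one at (187,226) is middle-sized and should be 132 mm across, so I'll confirm it in a crop.

```bash
python3 - <<'E'
from h import *
p=cv2.imread('pics/top0.png'); c=p[180:270,135:285]
cv2.imwrite('pics/crop0.png',cv2.resize(c,(800,480),interpolation=cv2.INTER_CUBIC))
hsv=cv2.cvtColor(p,cv2.COLOR_BGR2HSV); D=np.load('top0.npy')
m=cv2.inRange(hsv,(108,130,60),(128,255,255)); 
n,l,s,c=cv2.connectedComponentsWithStats(m)
for i in range(1,n):
    if s[i,4]>300:
        q=np.argwhere(l==i)[:,::-1].astype(np.float32); (x,y),r=cv2.minEnclosingCircle(q)
        w=at_z('top',x,y,48); e=at_z('top',x+r,y,48); print((x,y),r,w.round(1),np.linalg.norm(e-w)*2)
mo=cv2.inRange(hsv,(8,150,120),(20,255,255))
n,l,s,c=cv2.connectedComponentsWithStats(mo)
for i in range(1,n):
    if s[i,4]>8: print('orange',c[i],s[i,4],at_z('top',*c[i],49).round(1))
E
```

```text
(259.0, 202.5) 22.14168930053711 [ 591.1 -234.1   48. ] 89.46965247850254
(186.90908813476562, 226.0165252685547) 31.688282012939453 [547.3 -87.5  48. ] 128.08795627805205
(271.0, 277.0) 20.099849700927734 [ 440.9 -254.6   48. ] 80.49151316321522
(251.5, 320.0) 40.69715118408203 [ 356.6 -213.6   48. ] 162.24905992127884
orange [249.88888889 191.66666667] 9 [ 613.4 -216.3   49. ]
orange [203.14285714 215.19047619] 21 [ 568.3 -120.8   49. ]
orange [341.16666667 259.4       ] 30 [ 472.5 -395.9   49. ]
orange [249.         279.57142857] 35 [ 436.9 -210.5   49. ]
```

View pics/crop0.png

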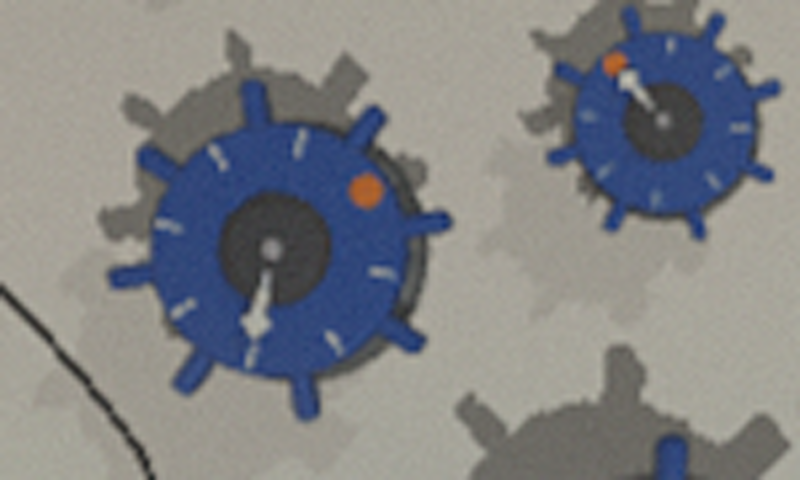

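The crop shows the middle-sized counter (about 130 mm across). Its wheel centre is at about (187.8,226.8), the pointer points down and slightly left, and a tick sits at the pointer. The dot is at (203,215.5), three clicks short. Next I'll get exact angles and check clearance.

```bash
python3 - <<'E'
from h import *
p=cv2.imread('pics/top0.png'); D=np.load('top0.npy')
f,cx,cy,e,M=info('top')
v,u=np.mgrid[:420,:560]; P=np.stack([(u-cx)/f*D,(v-cy)/f*D,D],-1)@M.T+e
C=lambda a,b,z:at_z('top',135+(a+.5)/5.333-.5,180+(b+.5)/5.333-.5,z)
c=C(281.5,249.5,48); print('c',c)
cap=C(272,248,59); print('cap',cap)
ang=lambda q:np.degrees(np.arctan2(*(q-c)[1::-1]))%360
for n,a,b,z in[('dot',367,190,49),('t1',383,272,49),('t2',335,343,49),('t3',250,357,49),('ptr',255,340,55)]:
    q=C(a,b,z); print(n,q.round(1),np.linalg.norm((q-c)[:2]).round(1),ang(q).round(1))
for a,b in[(255,85),(380,110),(450,222),(420,345),(305,418),(187,390),(112,277),(143,155)]:
    q=C(a,b,48); print('lug',np.linalg.norm((q-c)[:2]).round(1),ang(q).round(1))
hsv=cv2.cvtColor(p,cv2.COLOR_BGR2HSV); m=cv2.inRange(hsv,(108,130,60),(128,255,255))>0
r=np.hypot(P[...,0]-c[0],P[...,1]-c[1]); k=m&(r<70)&(D>0)&(P[...,2]>38)
print('depth z',np.median(P[k][:,2]),'mid',(P[k].min(0)+P[k].max(0))/2)
t=(P[...,2]>80)&(D>0)&(r<320); 
Q=P[t]; rr=r[t]; i=np.argsort(rr)[:400:40]; print(Q[i].round())
E
```

```text
c [546.53165691 -88.41896922  48.        ]
cap [546.91771464 -87.18428698  59.        ]
dot [ 568.2 -121.4   49. ] 39.4 303.3
t1 [ 537.  -126.9   49. ] 39.6 256.1
t2 [ 510.7 -108.3   49. ] 40.9 209.0
t3 [506.3 -76.1  49. ] 42.1 163.0
ptr [512.7 -79.4  55. ] 35.0 165.1
lug 63.4 8.3
lug 64.5 323.6
lug 64.6 277.8
lug 63.9 234.2
lug 64.2 187.0
lug 63.7 144.9
lug 65.0 97.7
lug 64.0 54.5
depth z 48.598239059113666 mid [547.54130898 -87.27441206  46.24324007]
[[ 388. -223.   80.]
 [ 716.   52.   97.]
 [ 720.   49.  185.]
 [ 722.   47.  140.]
 [ 724.   46.  213.]
 [ 725.   46.  214.]
 [ 726.   47.  263.]
 [ 725.   48.  264.]
 [ 727.   47.  137.]
 [ 725.   49.  279.]]
```

>>> {"name": "step_arm", "arguments": {"series": [18.7,-40.6,0,0.012,1,18.7,-40.6,0,0.012,1,18.7,-40.6,0,0.012,1,18.7,-40.6,0,0.012,1,18.7,-40.6,0,0.012,1,18.7,-40.6,0,0.012,1,18.7,-40.6,0,0.012,1,18.7,-40.6,0,0.012,1,18.7,-40.6,0,0.012,1,18.7,-40.6,0,0.012,1,18.7,-40.6,0,0.012,1,18.7,-40.6,0,0.012,1,18.7,-40.6,0,0.012,1,18.7,-40.6,0,0.012,1,18.7,-40.6,0,0.012,1,18.7,-40.6,0,0.012,1,0,0,0,0,1,0,0,0,0,1], "squeeze": 5}}

```text
clock: 2.35
eef_pos: [531.5, -150.9, 230.0]
eef_rot: [3.141, -0.001, 2.897]
wrist_force: [0.2, 0.7, 1.0]
finger_gap: 0.6
finger_force: 0.0
```

>>> {"name": "step_arm", "arguments": {"series": [0,0,-35,0,1,0,0,-35,0,1,0,0,-35,0,1,0,0,-25,0,1,0,0,-15,0,1,0,0,0,0,1,0,0,0,0,1]}}

```text
clock: 3.22
eef_pos: [532.3, -151.2, 86.5]
eef_rot: [-3.141, 0.002, 2.897]
wrist_force: [-0.5, -0.3, 0.6]
finger_gap: 0.7
finger_force: 0.0
```

```bash
python3 - <<'E'
from h import *
a,_=manip.camera('top'); b,_=manip.camera('side')
cv2.imwrite('pics/n1.png',np.hstack([cv2.resize(a[170:290,130:250],(400,400)),cv2.resize(b[150:250,180:280],(400,400))]))
print(px('side',[531.5,-151,60]),manip.read_state()['eef_pos'])
E
```

```text
(np.float64(240.33193616966875), np.float64(194.51948233806996)) [ 532.31426826 -151.3223601    86.47885433]
```

View pics/n1.png

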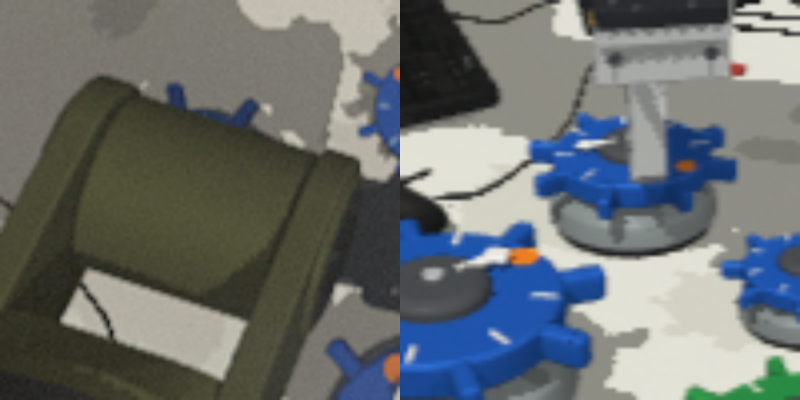

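The side view shows the closed fingertip at crop (650,175), between the lugs at (607,195) and (690,190). That puts it above the gap, clear of the disc rim. Lowering it in.

>>> {"name": "step_arm", "arguments": {"series": [0,0,-6,0,1,0,0,-6,0,1,0,0,-6,0,1,0,0,-6,0,1,0,0,0,0,1,0,0,0,0,1,0,0,0,0,1]}}

```text
clock: 4.2
eef_pos: [532.0, -151.3, 61.7]
eef_rot: [-3.142, 0.0, 2.897]
wrist_force: [-1.0, 1.2, 0.4]
finger_gap: 0.6
finger_force: 0.0
```

```bash
python3 - <<'E'
import numpy as np
n=9
for k in range(3):
    t=np.radians(256-45*k-np.arange(n+1)*45/n); P=np.c_[547+65*np.cos(t),-88+65*np.sin(t)]
    print(P[0].round(1)); print(', '.join(f'{a:.1f}, {b:.1f}, 0, -0.087, 1' for a,b in np.diff(P,axis=0)))
E
```

```text
[ 531.3 -151.1]
-5.4, 1.6, 0, -0.087, 1, -5.3, 2.1, 0, -0.087, 1, -5.1, 2.5, 0, -0.087, 1, -4.8, 3.0, 0, -0.087, 1, -4.6, 3.4, 0, -0.087, 1, -4.2, 3.8, 0, -0.087, 1, -3.9, 4.1, 0, -0.087, 1, -3.5, 4.4, 0, -0.087, 1, -3.1, 4.7, 0, -0.087, 1
[ 491.3 -121.5]
-2.7, 5.0, 0, -0.087, 1, -2.3, 5.2, 0, -0.087, 1, -1.8, 5.4, 0, -0.087, 1, -1.3, 5.5, 0, -0.087, 1, -0.8, 5.6, 0, -0.087, 1, -0.3, 5.7, 0, -0.087, 1, 0.1, 5.7, 0, -0.087, 1, 0.6, 5.6, 0, -0.087, 1, 1.1, 5.6, 0, -0.087, 1
[483.9 -72.3]
1.6, 5.4, 0, -0.087, 1, 2.1, 5.3, 0, -0.087, 1, 2.5, 5.1, 0, -0.087, 1, 3.0, 4.8, 0, -0.087, 1, 3.4, 4.6, 0, -0.087, 1, 3.8, 4.2, 0, -0.087, 1, 4.1, 3.9, 0, -0.087, 1, 4.4, 3.5, 0, -0.087, 1, 4.7, 3.1, 0, -0.087, 1
```

>>> {"name": "step_arm", "arguments": {"series": [-2.7,0.8,0,-0.0436,1,-2.7,0.8,0,-0.0436,1,-2.7,1.0,0,-0.0436,1,-2.6,1.1,0,-0.0436,1,-2.6,1.2,0,-0.0436,1,-2.5,1.3,0,-0.0436,1,-2.4,1.5,0,-0.0436,1,-2.4,1.5,0,-0.0436,1,-2.3,1.7,0,-0.0436,1,-2.3,1.7,0,-0.0436,1,-2.1,1.9,0,-0.0436,1,-2.1,1.9,0,-0.0436,1,-2.0,2.0,0,-0.0436,1,-1.9,2.1,0,-0.0436,1,-1.8,2.2,0,-0.0436,1,-1.7,2.2,0,-0.0436,1,-1.6,2.3,0,-0.0436,1,-1.5,2.4,0,-0.0436,1,0,0,0,0,1,0,0,0,0,1]}}

```text
clock: 6.7
eef_pos: [492.1, -121.7, 61.6]
eef_rot: [3.141, 0.0, 2.113]
wrist_force: [-0.4, -0.9, -0.1]
finger_gap: 0.7
finger_force: 0.0
```

```bash
python3 - <<'E'
from h import *
b,_=manip.camera('side')
cv2.imwrite('pics/n2.png',cv2.resize(b[150:250,180:300],(720,600)))
E
```

```text
(no output)
```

View pics/n2.png

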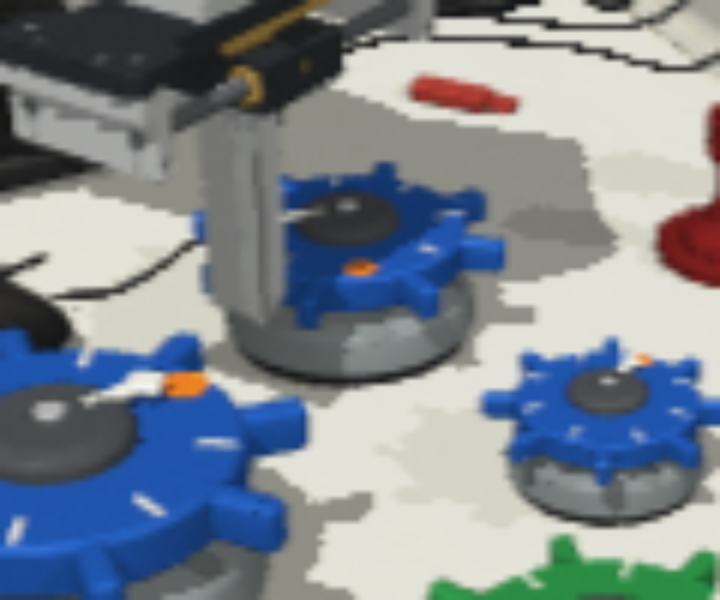

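The wheel has advanced one click: the dot is now at crop (360,268), on the −y side, and the counter hasn't moved. Second click.

>>> {"name": "step_arm", "arguments": {"series": [-1.4,2.5,0,-0.0436,1,-1.3,2.5,0,-0.0436,1,-1.2,2.6,0,-0.0436,1,-1.1,2.6,0,-0.0436,1,-0.9,2.7,0,-0.0436,1,-0.9,2.7,0,-0.0436,1,-0.7,2.7,0,-0.0436,1,-0.6,2.8,0,-0.0436,1,-0.4,2.8,0,-0.0436,1,-0.4,2.8,0,-0.0436,1,-0.2,2.8,0,-0.0436,1,-0.1,2.9,0,-0.0436,1,0,2.9,0,-0.0436,1,0.1,2.8,0,-0.0436,1,0.3,2.8,0,-0.0436,1,0.3,2.8,0,-0.0436,1,0.5,2.8,0,-0.0436,1,0.6,2.8,0,-0.0436,1,0,0,0,0,1,0,0,0,0,1]}}

```text
clock: 9.25
eef_pos: [484.6, -72.5, 61.5]
eef_rot: [3.142, 0.0, 1.328]
wrist_force: [-0.8, 0.2, 0.5]
finger_gap: 0.4
finger_force: 0.0
```

```bash
python3 - <<'E'
from h import *
b,_=manip.camera('side')
cv2.imwrite('pics/n3.png',cv2.resize(b[150:250,180:300],(720,600)))
E
```

```text
(no output)
```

View pics/n3.png

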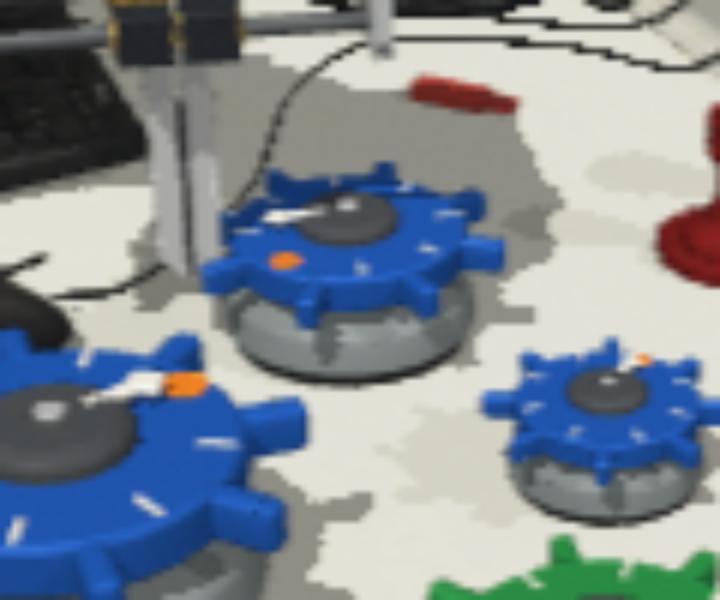

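The dot is at crop (285,260), one click short of the pointer at (270,215). Last click.

>>> {"name": "step_arm", "arguments": {"series": [0.7,2.7,0,-0.0436,1,0.9,2.7,0,-0.0436,1,1.0,2.7,0,-0.0436,1,1.1,2.6,0,-0.0436,1,1.2,2.6,0,-0.0436,1,1.3,2.5,0,-0.0436,1,1.5,2.4,0,-0.0436,1,1.5,2.4,0,-0.0436,1,1.7,2.3,0,-0.0436,1,1.7,2.3,0,-0.0436,1,1.9,2.1,0,-0.0436,1,1.9,2.1,0,-0.0436,1,2.0,2.0,0,-0.0436,1,2.1,1.9,0,-0.0436,1,2.2,1.8,0,-0.0436,1,2.2,1.7,0,-0.0436,1,2.3,1.6,0,-0.0436,1,2.4,1.5,0,-0.0436,1,0,0,0,0,1,0,0,0,0,1]}}

```text
clock: 11.8
eef_pos: [514.1, -32.6, 61.4]
eef_rot: [-3.142, 0.0, 0.544]
wrist_force: [-0.9, -0.3, 0.0]
finger_gap: 0.4
finger_force: 0.0
```

```bash
python3 - <<'E'
from h import *
b,_=manip.camera('side')
cv2.imwrite('pics/n4.png',cv2.resize(b[150:250,180:300],(720,600)))
E
```

```text
(no output)
```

View pics/n4.png

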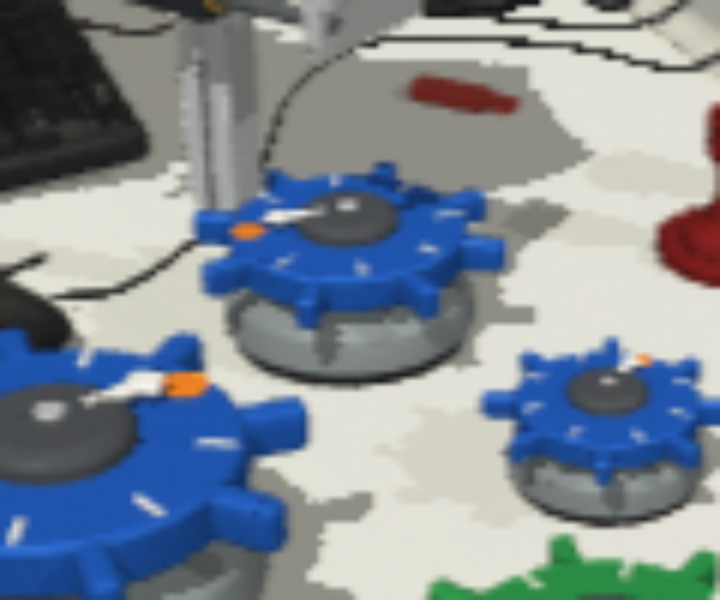

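The dot is at (247,231), right at the pointer tip, and the forces are near zero. Lifting out and moving clear.

>>> {"name": "step_arm", "arguments": {"series": [0,0,6,0,1,0,0,10,0,1,0,0,20,0,1,0,0,40,0,1,0,0,50,0,1,0,0,50,0,1,-20,40,0,0,1,-20,45,0,0,1,-20,45,0,0,1,-20,45,0,0,1,-20,45,0,0,1,-20,45,0,0,1,0,0,0,0,1,0,0,0,0,1]}}

```text
clock: 13.6
eef_pos: [394.3, 232.3, 237.9]
eef_rot: [3.141, -0.001, 0.543]
wrist_force: [-0.1, 0.3, 0.4]
finger_gap: 0.3
finger_force: 0.0
```

```bash
python3 - <<'E'
from h import *
a,_=manip.camera('top')
cv2.imwrite('pics/n5.png',cv2.resize(a[180:270,135:285],(800,480),interpolation=cv2.INTER_CUBIC))
E
```

```text
(no output)
```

View pics/n5.png

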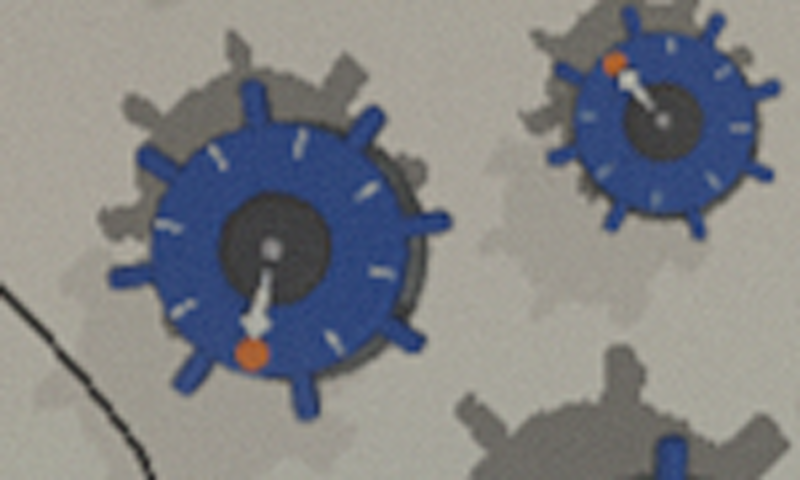

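The dot at (253,354) sits at the pointer tip (256,335), and the counter hasn't moved. Handing in.

```bash
python3 -c "from cell import manip; print(manip.sign_off())"
```

```text
the job is handed in; nothing more can be done
None
```

The middle-sized blue counter is back at zero and handed in: three clockwise clicks brought the orange dot to the white pointer, the counter stayed in place, and nothing else was touched.

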